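Sweep the used caps off the cold plate into the discard tray

TASK

Sweep the three loose screw caps off the cold plate into the steel discard tray standing against its edge. Push them along the plate with the fingertips, without picking them up, and steer around the two closed vials, which must stay standing where they are.

Things in the scene. Friction and masses are not known exactly. Their poses are not given: they have to be found in the camera images.
- cap_a_center (a point): Centre of a loose white plastic screw cap (first of three alike), a ribbed disc 26 mm across and 13 mm high, about 12 g, lying flat on the cold plate; this point is on its axis at half its height. Caps start near the middle of the plate, side by side along the plate's x.
- cap_b_center (a point): Centre of a loose white plastic screw cap (second of three alike), a ribbed disc 26 mm across and 13 mm high, about 12 g, lying flat on the cold plate; this point is on its axis at half its height. Caps start near the middle of the plate, side by side along the plate's x.
- cap_c_center (a point): Centre of a loose white plastic screw cap (third of three alike), a ribbed disc 26 mm across and 13 mm high, about 12 g, lying flat on the cold plate; this point is on its axis at half its height. Caps start near the middle of the plate, side by side along the plate's x.
- vial_a: A loose closed glass sample vial standing upright on the cold plate, 26 mm across, 47 mm high, about 35 g, with the same white cap on it. Origin: centre of its underside; z up along its axis. One vial stands near each of the plate's two short edges; it may be in the way of a straight sweep.
- vial_b: A loose closed glass sample vial standing upright on the cold plate, 26 mm across, 47 mm high, about 35 g, with the same white cap on it. Origin: centre of its underside; z up along its axis. One vial stands near each of the plate's two short edges; it may be in the way of a straight sweep.
- plate: Fixed cold plate, a flat slab with a grey top: 200 mm along its x, 300 mm along its y, 50 mm high. Origin: centre of its underside on the bench; x away from the robot at zero yaw, z up. The top has no rim; the short edges are at y = +150 and -150 mm.
- tray: Fixed open steel discard tray standing against one short edge of the cold plate (either the +y or the -y one, 1 mm gap) and parallel to it: 200 mm along its x, 110 mm along its y, rim 46 mm high (4 mm below the plate's top), walls and floor 4 mm thick. Origin: centre of its underside. Against the plate's other short edge stands a fixed red tube rack of the same footprint, 54 mm high.
Not all that is in view belongs to the job. What is shaped like the part that bears cap_c_center but yellow is not meant.

How it is judged (in metres and radians):
At the end, for the whole second after the job is handed in: All three caps lie inside the discard tray (centres between its walls and lower than its rim), and both vials stand upright (within 0.2 rad) within 20 mm of where they started (x of cap_a_center in the frame of tray between -0.096 and 0.096 m and y of cap_a_center in the frame of tray between -0.051 and 0.051 m and z of each of cap_a_center, cap_b_center, cap_c_center in the frame of tray below 0.046 m and x of cap_b_center in the frame of tray between -0.096 and 0.096 m and y of cap_b_center in the frame of tray between -0.051 and 0.051 m and x of cap_c_center in the frame of tray between -0.096 and 0.096 m and y of cap_c_center in the frame of tray between -0.051 and 0.051 m and angle between each of vial_a, vial_b's own z axis and vertical below 0.2 rad and distance of each of vial_a, vial_b from where it was at the start of the episode below 0.02 m); the robot touches nothing.
It fails at once if a cap is lifted: its centre rises more than 12 mm above its height when lying on the plate (z of any of cap_a_center, cap_b_center, cap_c_center in the frame of plate above 0.0685 m).
It fails at once if a standing vial is tipped by more than 0.35 rad or shifted more than 20 mm (angle between any of vial_a, vial_b's own z axis and vertical above 0.35 rad or distance of any of vial_a, vial_b from where it was at the start of the episode above 0.02 m).
It also fails if it takes over 58 s, if anything falls off the work surface, if the arm or the gripper's body presses on something with over 40 N, if the wrist force passes 120 N, or if a joint passes its speed limit or range.

ROBOT

A 6-joint arm with a two-finger parallel gripper is mounted at the origin on the work surface. World frame = base frame: x ahead of the robot, y to its left, z up, the work surface at z = 0. Lengths are in mm, angles in rad, forces in N, time in s.
With the tool pointing down it reaches from about 350 to 975 mm from the base axis. Payload 7.1 kg.
Tool frame: the origin (TCP) lies on the centre line of the jaws, within the pads' length; the fingertips stand 25 mm ahead of it and the grasp point (between the pads) lies 6 mm ahead of it (ctrl.nose_length is the distance from the TCP to the fingertips, in mm); x points along the fingers, y is the direction in which the jaws open and shut, and the axes are right-handed (so a half turn about x gives the same grasp; the last joint's range is limited). The gripper opens to 88 mm and grips with 3 to 60 N. Pads are 20 mm wide; open, the fingers measure 115 mm over their backs; the gripper's body (75 mm by 178 mm) begins 61 mm behind the grasp point.
Start: joints at [-1.165, 0.423, 1.63, -0, 1.089, -0.019], TCP at [257.602, -569.426, 247.675] pointing down, gripper open.
Joint ranges: [-3, 3], [-0.9, 2.11], [0.09, 2.58], [-1.31, 4.45], [0.11, 2.69], [-2.54, 2.54]. Speed limits (rad/s): [2.39, 2.39, 3.01, 3.14, 3.14, 3.14].

INTERFACE

Orientations are given as a rotation vector (axis times angle).
In Python, from workcell import ctrl gives the robot as it stands.
- The arm moves only by the tool arm_command, never from a script. Its argument "deltas" is a list of rows, each a list of 4 numbers: the shift along the tool's x, y, z in m, then the turn about the tool's x in rad. In form: [[tx, ty, tz, yaw], ...]. A call has 1 to 10 rows; each row shifts and turns the pose as measured when the row begins, along the tool's axes as they then stand; what a row does not reach is not made up. A row lasts 1/10 s, in which the tool goes at most 50 mm and 8.59 degrees, less where a joint would pass 70% of its speed; a pose out of reach is approached as far as the arm can. A call is refused whole if a number of a shift passes 0.05 or a number of a turn 0.15, either way. A call with a gripper value outside its range is refused whole. "hand" is the finger opening in m, from 0 to 0.0878, set as the call begins (left out, the last holds). The fingers move at their own pace and stop on an object; the grip force is fixed at half the most. Time passes only in rows, so rows that do not move let the fingers close. It gives the time, the measured TCP pose, the force and the opening at its end, in the units of the state.
- ctrl.get_obs(): the state, without advancing time (a new reading comes with each control period).
- ctrl.get_image(name): name is "scene" or "top" or "wrist"; returns the picture (480x640x3 uint8, red, green, blue); there is no depth.
- ctrl.get_calibration(name): a dict with "fx", "fy", "cx", "cy" (pixels), "R" (3x3) and "t" (3): a world point X has camera coordinates R X + t. Camera axes: x right, y down, z forward; pixel columns grow to the right and rows downward; lengths in mm; the calibration is good to about 2 mm. The wrist camera is an equidistant fisheye: a pixel r from the principal point sees the ray r / f radians off the axis. A picture is of the moment at which its call begins: read the wrist's pose just before it. get_calibration takes no time and is no camera call; for the wrist camera it gives the pose at the moment of the call.
- ctrl.close_job(): hands the job in, once; it reports no verdict.
The state is a dict: "t": time; "qpos": joint angles; "qvel": joint speeds; "joint_torque": joint torques, N m; "ee_pos": TCP position; "orientation": TCP orientation; "ft_force": force on the tool from outside, world axes, zero at the start; "moment": the same for the moment, N m; "width": finger opening in mm.
Only numpy, scipy, OpenCV 4.12 (cv2) and the standard library are available. Lean on these libraries where they do the work, as an engineer would, in place of code of your own. Each camera call takes 0.05 s, during which the arm holds its last target.

## Working session

There is one attempt and no reset: what is moved stays moved. The work goes in short steps, Python scripts to look and compute and a tool call to move; the robot and the scene stay as the last step left them, time stands still between calls to the robot, and variables do not carry over. Pictures are saved under pics/ and viewed, and the job is handed in when it is done.

Besides the shell and the picture viewer there is one more tool, called after "Call:" by a JSON object that holds its "name" and its "arguments", one argument or row to a line. arm_command: Moves the arm, as the interface text tells. Its arguments: {"type":"object","properties":{"deltas":{"type":"array","items":{"type":"array","items":{"type":"number"}}},"hand":{"type":"number"}},"required":["deltas"]}

```bash
mkdir -p pics; ls
python3 - <<'E'
from workcell import ctrl
import cv2
o=ctrl.get_obs();print({k:o[k] for k in('t','ee_pos','orientation','width')})
for n in('scene','top'):
    cv2.imwrite(f'pics/{n}0.png',ctrl.get_image(n)[:,:,::-1])
    print(n,ctrl.get_calibration(n))
E
```

```text
pics
{'t': 0.0, 'ee_pos': array([ 257.38710579, -568.97643069,  246.92232644]), 'orientation': array([ 1.98723147,  0.43003093, -1.98776804]), 'width': 87.74865333608149}
scene {'fx': 450.09237131076685, 'fy': 450.09237131076685, 'cx': 316.0357423760347, 'cy': 250.97643190395345, 'R': array([[-0.40369427,  0.91479326, -0.01357287],
       [ 0.70502389,  0.3016007 , -0.64185538],
       [-0.58307139, -0.26868254, -0.76670558]]), 't': array([ 204.93673317, -324.53600726, 1011.70914664])}
top {'fx': 588.4780063016566, 'fy': 588.4780063016566, 'cx': 317.92409046412996, 'cy': 240.50149366916725, 'R': array([[ 0.00777207, -0.99992751,  0.00919621],
       [-0.99582367, -0.00857611, -0.09089376],
       [ 0.09096604, -0.00845137, -0.99581813]]), 't': array([ 12.68623809, 547.72272429, 775.87764499])}
```

View pics/scene0.png

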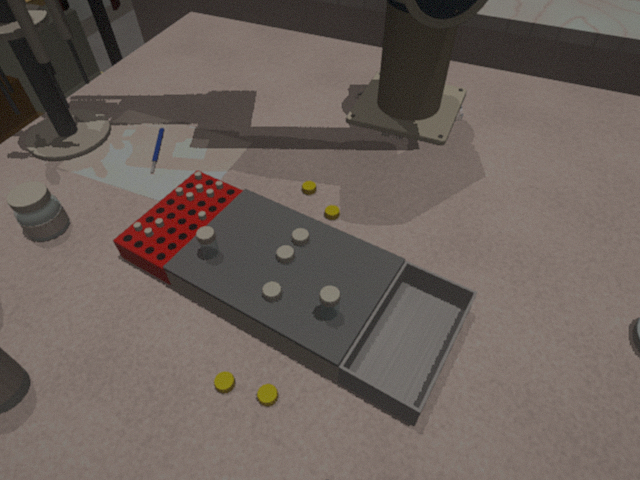

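View pics/top0.png

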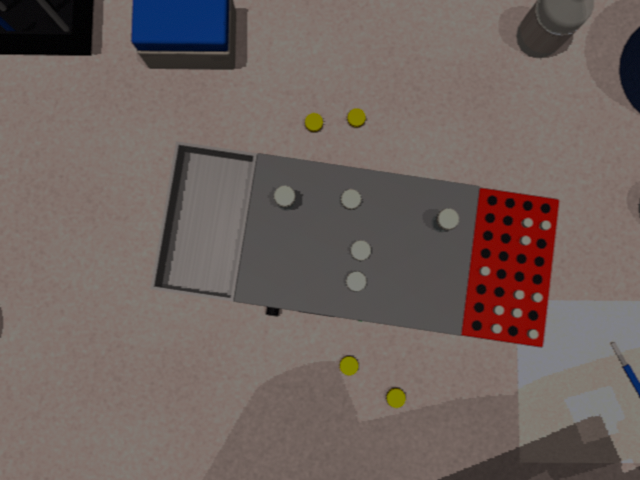

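The top view shows the tray on the left (+y) and the rack on the right. The caps are near (351,199), (361,250) and (356,281), and the vials near (284,196) and (448,219). I'll enlarge this area for accurate readings.

Run:
```python
import cv2
im=cv2.imread('pics/top0.png')[140:350,230:490]
im=cv2.convertScaleAbs(im,alpha=1.4)
cv2.imwrite('pics/crop0.png',cv2.resize(im,None,fx=2.8,fy=2.8,interpolation=cv2.INTER_CUBIC))
```

```text
(no output)
```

View pics/crop0.png

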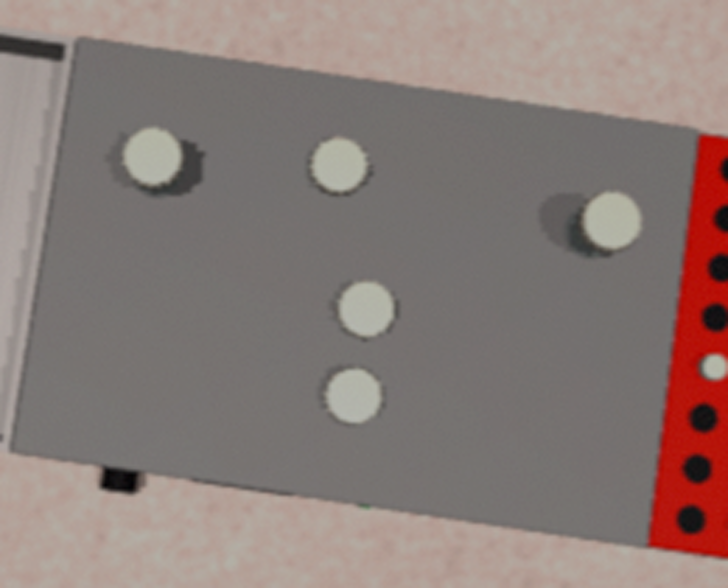

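```bash
cat > h.py <<'E'
import numpy as np
from workcell import ctrl
from scipy.spatial.transform import Rotation as Ro
C=ctrl.get_calibration('top')
def px2w(u,v,z,C=C):
    R,t=np.array(C['R']),np.array(C['t'])
    d=R.T@[(u-C['cx'])/C['fx'],(v-C['cy'])/C['fy'],1]; o=-R.T@t
    return o+d*(z-o[2])/d[2]
def crop(u,v,z): return px2w(230+(u+.5)/2.8-.5,140+(v+.5)/2.8-.5,z)
E
python3 - <<'E'
from h import *
np.set_printoptions(precision=1,suppress=True)
k=[crop(*p,50) for p in((77,38),(698,130),(649,545),(11,451))]
for p in k:print('corner',p)
c=sum(k)/4;print('c',c)
ey=(k[0]-k[1])+(k[3]-k[2]);print(np.linalg.norm(ey)/2)
a=np.arctan2(-ey[0],ey[1]);print('yaw',a)
ex=np.array([np.cos(a),np.sin(a),0]);ey=np.array([-np.sin(a),np.cos(a),0])
S=ctrl.get_calibration('scene')
for n,u,v,z,s in(('A',339,165,63,(272,290)),('B',366,308,63,(285,252.5)),('C',353,395,63,(300.5,234.5)),('V1',153,156,97,(330,294)),('V2',612,220,97,(205.5,233))):
    p=crop(u,v,z);q=px2w(*s,z,S);print(n,p,'plate',(p-c)@ex,(p-c)@ey,'scene',q)
o=ctrl.get_obs();print(Ro.from_rotvec(o['orientation']).as_matrix())
E
```

```text
corner [661.5  99.4  50. ]
corner [ 619.9 -196.6   50. ]
corner [ 424.3 -170.4   50. ]
corner [465.5 126.7  50. ]
c [542.8 -35.2  50. ]
299.45818386524496
yaw -0.13871059987163678
A [599.4 -24.9  63. ] plate 54.60226118493948 18.05850412141826 scene [603.4 -22.9  63. ]
B [532.7 -37.6  63. ] plate -9.722335987359651 -3.7162240339892625 scene [536.3 -36.2  63. ]
C [492.5 -31.6  63. ] plate -50.35123695824621 -3.3932547526263357 scene [495.2 -30.3  63. ]
V1 [597.1  60.1  97. ] plate 40.5714083800456 101.91787260866447 scene [599.8  61.5  97. ]
V2 [ 570.2 -144.2   97. ] plate 42.212585860002804 -104.1108914091195 scene [ 573.  -141.9   97. ]
[[-0.   0.4 -0.9]
 [ 0.  -0.9 -0.4]
 [-1.  -0.  -0. ]]
```

```bash
cat >> h.py <<'E'
a=-0.1387
ex=np.array([np.cos(a),np.sin(a),0]);ey=np.array([-np.sin(a),np.cos(a),0])
P0=np.array([544.3,-34.4,0])
def rel(x,y,z,turn=0):
    o=ctrl.get_obs();p=np.array(o['ee_pos']);M=Ro.from_rotvec(o['orientation']).as_matrix()
    T=P0+ex*x+ey*y+[0,0,z]
    d=M.T@(T-p)
    # turn about tool x so tool y -> plate x rotated by turn
    t=M.T@(ex*np.cos(turn)+ey*np.sin(turn))
    np.set_printoptions(precision=4,suppress=True)
    q=p-P0
    print('t',round(o['t'],2),'plate pos',[round(float(v),1) for v in(q@ex,q@ey,q[2])],'F',np.array(o['ft_force']).round(1),'w',round(o['width'],1))
    print('tool delta m',d/1000,'turn',np.arctan2(t[2],t[1]))
    print('axes in plate: y',M[:,1]@ex,M[:,1]@ey,' z',M[:,2]@ex,M[:,2]@ey)
E
python3 -c "
from h import *
rel(-50,-45,140)"
```

```text
t 0.1 plate pos [-210.2, -569.1, 247.0] F [0.5 0.4 0.3] w 88.0
tool delta m [ 0.1075 -0.3574 -0.4154] turn -1.0072504999121363
axes in plate: y 0.5341869473995351 -0.8453652968419436  z -0.8453660967756256 -0.5341873833440448
```

Call:
{"name": "arm_command", "arguments": {
  "deltas": [
    [0,0,0,-0.145],
    [0,0,0,-0.145],
    [0,0,0,-0.145],
    [0,0,0,-0.145],
    [0,0,0,-0.145],
    [0,0,0,-0.145],
    [0,0,0,-0.145]
  ],
  "hand": 0.014
}}

```text
t: 0.8
ee_pos: [256.6, -567.0, 243.6]
orientation: [1.285, 1.169, -1.28]
ft_force: [0.2, 0.5, -0.4]
width: 35.3
```

```bash
python3 -c "
from h import *
rel(-50,-45,140)"
```

```text
t 0.8 plate pos [-211.3, -567.3, 243.6] F [ 0.2  0.5 -0.4] w 35.3
tool delta m [ 0.1065  0.1828 -0.5146] turn 0.04060811620405848
axes in plate: y 0.9991672367320181 0.04062384048954411  z 0.04059661657546142 -0.9991513414357704
```

Call:
{"name": "arm_command", "arguments": {
  "deltas": [
    [0,0.018,-0.04,0.04],
    [0,0.018,-0.045,0],
    [0,0.018,-0.045,0],
    [0,0.018,-0.045,0],
    [0,0.018,-0.045,0],
    [0,0.018,-0.045,0],
    [0,0.018,-0.045,0],
    [0,0.018,-0.045,0],
    [0,0.018,-0.045,0],
    [0,0.018,-0.045,0]
  ]
}}

```text
t: 1.8
ee_pos: [496.3, -140.0, 243.0]
orientation: [1.317, 1.148, -1.314]
ft_force: [1.5, -0.8, -0.3]
width: 13.8
```

```bash
python3 -c "
from h import *
rel(-50,-45,120)"
```

```text
t 1.8 plate pos [-32.9, -111.2, 243.0] F [ 1.5 -0.8 -0.3] w 13.8
tool delta m [ 0.1236 -0.0166 -0.0653] turn -0.004125167686505078
axes in plate: y 0.9999722992224915 -0.00408090476298667  z -0.0041250768150016826 -0.9999662863807068
```

Call:
{"name": "arm_command", "arguments": {
  "deltas": [
    [0,-0.006,-0.022,0],
    [0,-0.006,-0.022,0],
    [0.02,-0.005,-0.02,0],
    [0.035,0,0,0],
    [0.035,0,0,0],
    [0.03,0,0,0],
    [0,0,0,0]
  ]
}}

```text
t: 2.5
ee_pos: [491.1, -63.6, 120.7]
orientation: [1.311, 1.151, -1.304]
ft_force: [-0.3, -0.1, -0.0]
width: 14.1
```

```bash
python3 -c "
from h import *
rel(-50,-45,79)
import cv2
im=ctrl.get_image('wrist')
cv2.imwrite('pics/w1.png',im[:,:,::-1])
cv2.imwrite('pics/t1.png',ctrl.get_image('top')[:,:,::-1])
C=ctrl.get_calibration('wrist')
from h import *
def proj(p):
    c=np.array(C['R'])@p+np.array(C['t']);th=np.arctan2(np.hypot(c[0],c[1]),c[2]);n=np.hypot(c[0],c[1])
    return C['cx']+C['fx']*th*c[0]/n, C['cy']+C['fy']*th*c[1]/n
for n,x,y,z in(('A',54.6,18,63),('B',-9.7,-3.7,63),('C',-50.3,-3.4,63),('V1',40.6,102,97),('V2',42.2,-104,97)):
  print(n,proj(P0+ex*x+ey*y+[0,0,z]))
"
```

```text
t 2.5 plate pos [-48.7, -36.2, 120.7] F [-0.3 -0.1 -0. ] w 14.1
tool delta m [ 0.0416 -0.0013  0.0091] turn 0.006391184491426004
axes in plate: y 0.9999767714459852 0.006409678523937284  z 0.006391123053599512 -0.9999481642741667
A (np.float64(350.0596373387843), np.float64(197.59476369939532))
B (np.float64(359.65875605333963), np.float64(248.48847379951658))
C (np.float64(355.0037480614774), np.float64(279.4344395119844))
V1 (np.float64(283.70473623371464), np.float64(194.31577250807706))
V2 (np.float64(445.36862472249607), np.float64(217.4274459862743))
```

View pics/w1.png

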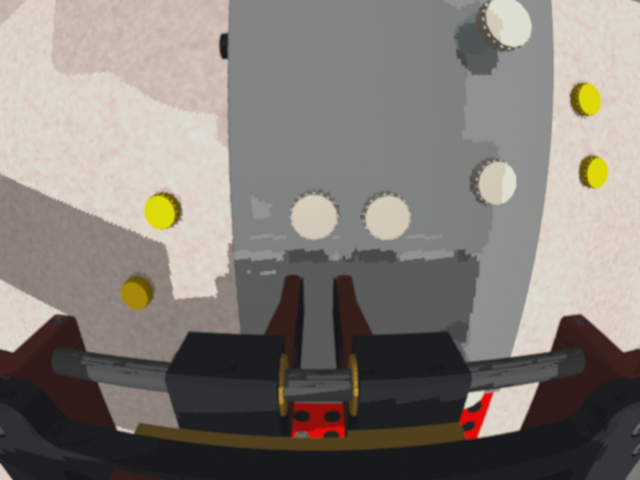

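The wrist view shows cap C at (314,217), cap B at (387,217), and the fingertip gap around column 319. So C sits about 2 mm to the -x side of the gap. I'll lower the tool behind C.

Call:
{"name": "arm_command", "arguments": {
  "deltas": [
    [0.01,-0.001,0.008,0],
    [0.015,-0.001,0.002,0],
    [0.012,0,0,0],
    [0.005,0,0,0],
    [0,0,0,0]
  ]
}}

```text
t: 3.1
ee_pos: [494.5, -76.3, 85.0]
orientation: [1.318, 1.137, -1.293]
ft_force: [0.6, 0.6, 0.5]
width: 13.7
```

```bash
python3 -c "
from h import *
rel(-50.5,-45,79)"
```

```text
t 3.1 plate pos [-43.5, -48.4, 85.0] F [0.6 0.6 0.5] w 13.7
tool delta m [ 0.0059 -0.0071 -0.0034] turn 0.005249083764298935
axes in plate: y 0.9998868646859997 0.005147399236904382  z 0.005248538111761819 -0.9999608206684575
```

Call:
{"name": "arm_command", "arguments": {
  "deltas": [
    [0.003,-0.004,0.0,0],
    [0.003,-0.003,0,0],
    [0,0,0,0]
  ]
}}

```text
t: 3.4
ee_pos: [487.7, -75.5, 79.4]
orientation: [1.319, 1.136, -1.292]
ft_force: [0.4, -1.1, 0.4]
width: 14.3
```

```bash
python3 -c "
from h import *
rel(-50.5,-45,79)"
```

```text
t 3.4 plate pos [-50.4, -48.5, 79.4] F [ 0.4 -1.1  0.4] w 14.3
tool delta m [ 0.0004 -0.0001 -0.0035] turn 0.005315995488502371
axes in plate: y 0.9998633848665068 0.0052043478296778245  z 0.0053153193131312 -0.9999610915133376
```

Call:
{"name": "arm_command", "arguments": {
  "deltas": [
    [0,0,-0.006,0],
    [0,0,-0.008,0],
    [0,0,-0.008,0],
    [0,0,-0.008,0],
    [0,0,-0.008,0],
    [0,0,-0.008,0],
    [0,0,-0.008,0],
    [0,0,-0.008,0]
  ]
}}

```text
t: 4.2
ee_pos: [497.2, -8.5, 80.6]
orientation: [1.319, 1.135, -1.29]
ft_force: [-0.8, -0.6, -0.2]
width: 14.1
```

```bash
python3 -c "
from h import *
rel(-50.5,147,79)
import cv2
cv2.imwrite('pics/w2.png',ctrl.get_image('wrist')[:,:,::-1])
"
```

```text
t 4.2 plate pos [-50.2, 19.1, 80.6] F [-0.8 -0.6 -0.2] w 14.1
tool delta m [ 0.0025  0.0004 -0.1278] turn 0.005653932487622867
axes in plate: y 0.9998369662881486 0.005529457556653988  z 0.005653070943301475 -0.9999584512695303
```

View pics/w2.png

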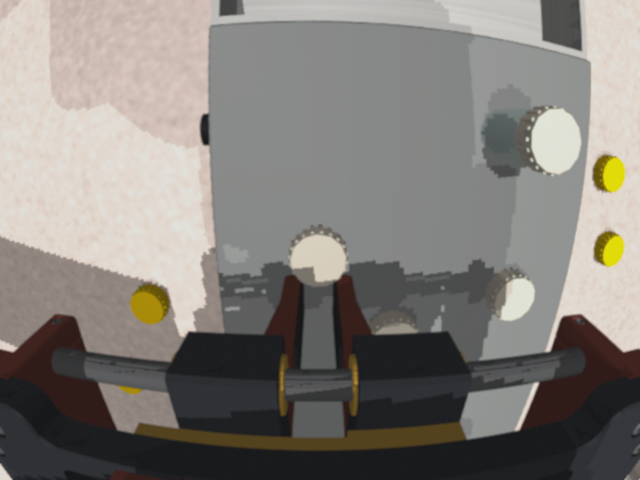

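Cap C is at (319,258), cradled and centred between the two fingertips. B stayed put. I'll continue the push.

Call:
{"name": "arm_command", "arguments": {
  "deltas": [
    [0.001,0,-0.009,0],
    [0,0,-0.009,0],
    [0,0,-0.009,0],
    [0,0,-0.009,0],
    [0.001,0,-0.009,0],
    [0,0,-0.009,0],
    [0,0,-0.009,0],
    [0,0,-0.009,0],
    [0,0,-0.009,0],
    [0,0,-0.009,0]
  ]
}}

```text
t: 5.25
ee_pos: [510.2, 89.0, 79.0]
orientation: [1.32, 1.135, -1.29]
ft_force: [-0.2, -0.5, 0.8]
width: 13.8
```

```bash
python3 -c "
from h import *
rel(-50.5,151,79)
"
```

```text
t 5.25 plate pos [-50.9, 117.5, 79.0] F [-0.2 -0.5  0.8] w 13.8
tool delta m [ 0.0003  0.0005 -0.0335] turn 0.005442539952456022
axes in plate: y 0.9998391691014947 0.005315453357241762  z 0.005441718354121938 -0.999958302715262
```

Call:
{"name": "arm_command", "arguments": {
  "deltas": [
    [0,0,-0.009,0],
    [0,0,-0.009,0],
    [0,0,-0.009,0],
    [0,0,-0.009,0],
    [0,0,-0.006,0],
    [0,0,0,0],
    [0,0,0,0]
  ]
}}

```text
t: 5.95
ee_pos: [516.4, 135.8, 79.4]
orientation: [1.319, 1.135, -1.289]
ft_force: [-0.2, 0.1, 0.0]
width: 13.9
```

```bash
python3 -c "
from h import *
rel(-9.7,-45,120)
import cv2
cv2.imwrite('pics/w3.png',ctrl.get_image('wrist')[:,:,::-1])
cv2.imwrite('pics/s3.png',ctrl.get_image('scene')[:,:,::-1])
"
```

```text
t 5.95 plate pos [-51.1, 164.8, 79.4] F [-0.2  0.1  0. ] w 13.9
tool delta m [-0.0415  0.0407  0.2097] turn 0.007174218283222723
axes in plate: y 0.9998216425486015 0.007041764703883624  z 0.007173061772770495 -0.9999465894402354
```

View pics/w3.png

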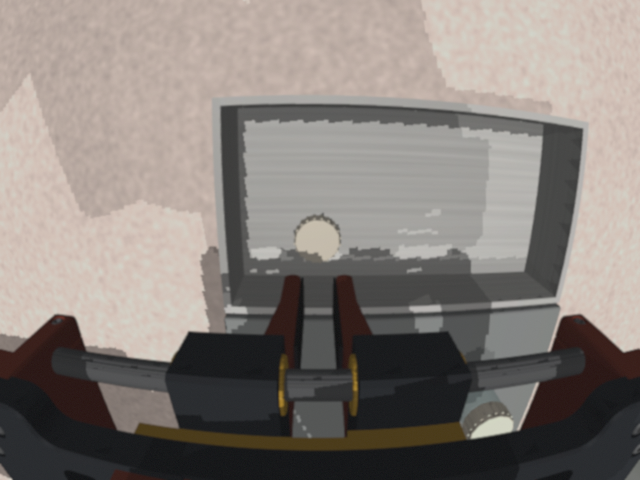

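View pics/s3.png

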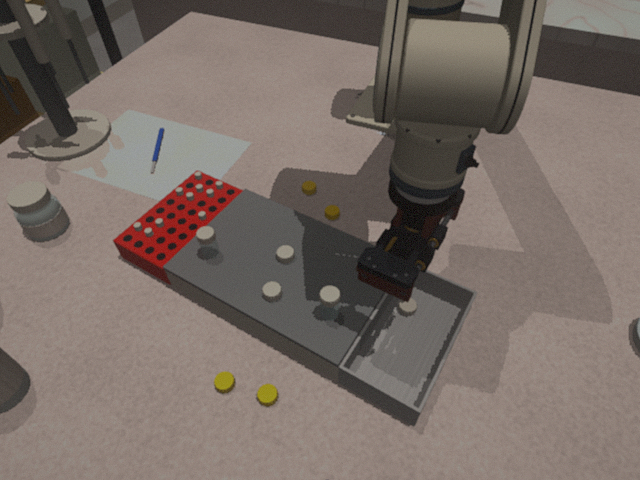

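Cap C lies flat in the tray at wrist pixel (317,238), and both vials are where they were. B is next: lift, back up, and line up behind it.

Call:
{"name": "arm_command", "arguments": {
  "deltas": [
    [-0.025,0,0,0],
    [-0.025,0,0,0],
    [0,0,0.03,0],
    [0,0.007,0.03,0],
    [0,0.007,0.03,0],
    [0,0.007,0.03,0],
    [0,0.007,0.03,0],
    [0,0.007,0.03,0],
    [0,0.006,0.03,0],
    [0,0,0,0]
  ]
}}

```text
t: 7.05
ee_pos: [527.9, -89.3, 131.1]
orientation: [1.32, 1.132, -1.29]
ft_force: [0.1, -0.0, -0.2]
width: 14.3
```

```bash
python3 -c "
from h import *
rel(-10,-45,79)
import cv2
cv2.imwrite('pics/w4.png',ctrl.get_image('wrist')[:,:,::-1])
"
```

```text
t 7.05 plate pos [-8.7, -56.6, 131.1] F [ 0.1 -0.  -0.2] w 14.3
tool delta m [ 0.0522 -0.0023 -0.0113] turn 0.004493609422360537
axes in plate: y 0.9998134757970949 0.004370171926745825  z 0.004492801495822041 -0.9999689042514165
```

View pics/w4.png

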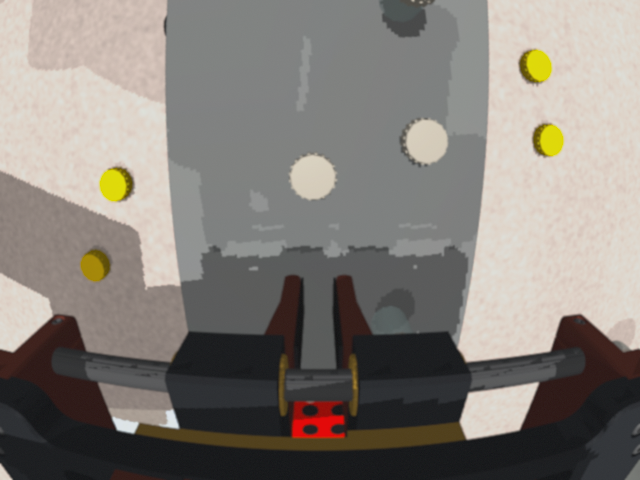

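Cap B is at (313,177), about 3 mm to the -x side of the gap. I'll lower behind it.

Call:
{"name": "arm_command", "arguments": {
  "deltas": [
    [0.018,-0.003,-0.005,0],
    [0.018,0,-0.004,0],
    [0.01,0,0,0],
    [0.003,0,0,0],
    [0,0,0,0]
  ]
}}

```text
t: 7.6
ee_pos: [526.0, -75.8, 81.1]
orientation: [1.321, 1.134, -1.291]
ft_force: [-0.6, 0.4, 0.2]
width: 14.1
```

```bash
python3 -c "
from h import *
rel(-11,-45,79.5)"
```

```text
t 7.6 plate pos [-12.4, -43.5, 81.1] F [-0.6  0.4  0.2] w 14.1
tool delta m [0.0016 0.0013 0.0015] turn 0.004349361129138601
axes in plate: y 0.9998292075088566 0.004211763142592639  z 0.004348645711977628 -0.9999618582146536
```

Call:
{"name": "arm_command", "arguments": {
  "deltas": [
    [0.001,0.001,-0.006,0],
    [0,0,-0.009,0],
    [0,0,-0.009,0],
    [0,0,-0.009,0],
    [0,0,-0.009,0],
    [0.0005,0,-0.009,0],
    [0,0,-0.009,0],
    [0,0,-0.009,0],
    [0,0,-0.009,0],
    [0,0,-0.009,0]
  ]
}}

```text
t: 8.6
ee_pos: [541.1, 18.1, 82.5]
orientation: [1.322, 1.131, -1.288]
ft_force: [-0.4, 0.4, 0.9]
width: 13.8
```

```bash
python3 -c "
from h import *
rel(-11,163,79.5)
import cv2
cv2.imwrite('pics/w5.png',ctrl.get_image('wrist')[:,:,::-1])"
```

```text
t 8.6 plate pos [-10.5, 51.5, 82.5] F [-0.4  0.4  0.9] w 13.8
tool delta m [ 0.0038 -0.0001 -0.1115] turn 0.00461886868893894
axes in plate: y 0.9997563335648373 0.004448092804769765  z 0.004617776064182483 -0.999958883492174
```

View pics/w5.png

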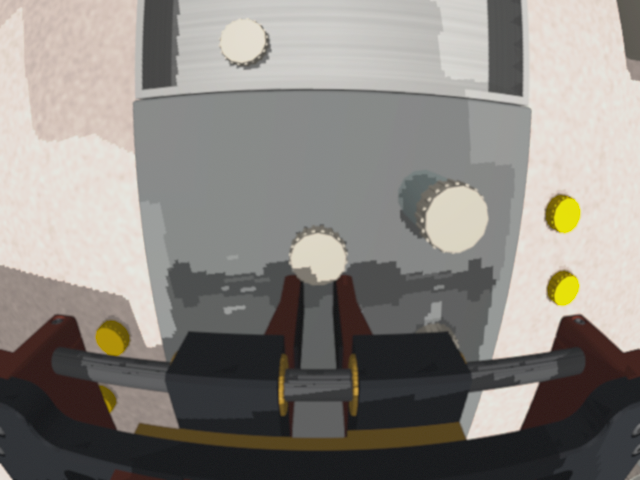

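Cap B is cradled at (318,258), and the vial at (455,218) is well clear on the right. I'll continue, slightly lower.

Call:
{"name": "arm_command", "arguments": {
  "deltas": [
    [0.002,0,-0.008,0],
    [0.0015,0,-0.009,0],
    [0,0,-0.009,0],
    [0,0,-0.009,0],
    [0.001,0,-0.009,0],
    [0,0,-0.009,0],
    [0,0,-0.009,0],
    [0.0005,0,-0.009,0],
    [0,0,-0.009,0],
    [0,0,-0.009,0]
  ]
}}

```text
t: 9.65
ee_pos: [554.1, 114.5, 77.7]
orientation: [1.323, 1.131, -1.288]
ft_force: [-0.0, -0.0, -0.2]
width: 14.6
```

Call:
{"name": "arm_command", "arguments": {
  "deltas": [
    [0,0,-0.009,0],
    [0,0,-0.009,0],
    [0,0,-0.003,0],
    [0,0,0,0],
    [0,0,0,0]
  ]
}}

```text
t: 10.15
ee_pos: [557.3, 138.7, 77.9]
orientation: [1.322, 1.132, -1.286]
ft_force: [0.8, -0.1, 0.5]
width: 13.9
```

```bash
python3 -c "
from h import *
rel(54,18,130)
import cv2
cv2.imwrite('pics/w6.png',ctrl.get_image('wrist')[:,:,::-1])"
```

```text
t 10.15 plate pos [-11.0, 173.2, 77.9] F [ 0.8 -0.1  0.5] w 13.9
tool delta m [-0.052   0.0652  0.1552] turn 0.006080918709394809
axes in plate: y 0.9997433609997097 0.005900500128509345  z 0.006079433042906174 -0.9999485243976189
```

View pics/w6.png

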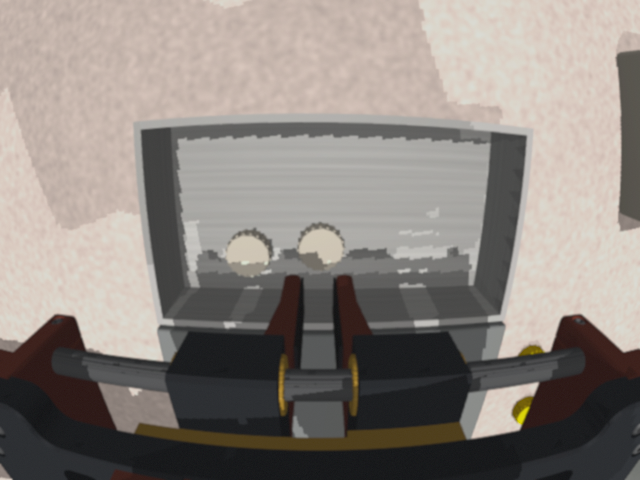

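Both caps, at (248,252) and (321,245), lie in the tray. For A, I'll lift clear of the vial tops, place the half-open jaws over the cap, and drag it towards -x with the inner pad.

Call:
{"name": "arm_command", "arguments": {
  "deltas": [
    [-0.03,0,0,0],
    [-0.035,0,0,0],
    [-0.02,0,0,0],
    [0,0,0.03,0],
    [0,0.013,0.03,0],
    [0,0.013,0.03,0],
    [0,0.013,0.03,0],
    [0,0.013,0.025,0],
    [0,0.013,0.008,0],
    [0,0,0,0]
  ],
  "hand": 0.044
}}

```text
t: 11.2
ee_pos: [599.8, -31.1, 167.0]
orientation: [1.323, 1.129, -1.289]
ft_force: [0.4, 1.4, 0.3]
width: 43.8
```

```bash
python3 -c "
from h import *
rel(53.5,18,80)
import cv2
cv2.imwrite('pics/w7.png',ctrl.get_image('wrist')[:,:,::-1])"
```

```text
t 11.2 plate pos [54.6, 10.9, 167.0] F [0.4 1.4 0.3] w 43.8
tool delta m [ 0.087  -0.0029 -0.0065] turn 0.0026140173609518376
axes in plate: y 0.9997580227492806 0.002457372378509487  z 0.0026133907807288637 -0.9999712981154779
```

View pics/w7.png

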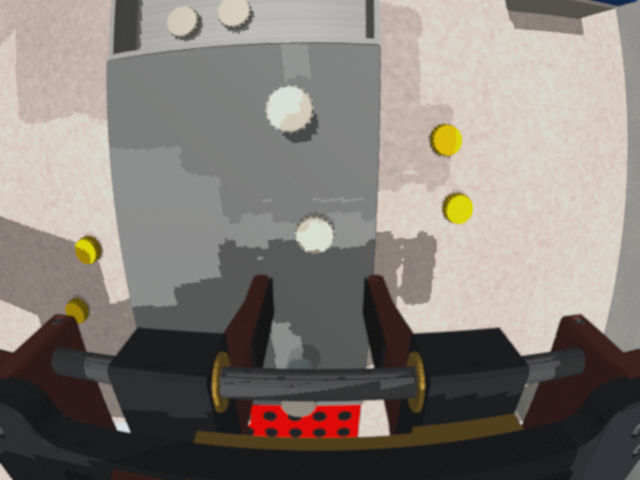

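Cap A is at (315,233), between the open fingers. I'll descend around it.

Call:
{"name": "arm_command", "arguments": {
  "deltas": [
    [0.022,-0.002,-0.004,0],
    [0.022,-0.001,-0.003,0],
    [0.02,0,0,0],
    [0.015,0,0,0],
    [0.005,0,0,0],
    [0,0,0,0]
  ]
}}

```text
t: 11.85
ee_pos: [597.0, -15.7, 80.1]
orientation: [1.319, 1.135, -1.287]
ft_force: [0.4, -0.5, 0.7]
width: 43.7
```

```bash
python3 -c "
from h import *
rel(-20,18,79)
import cv2
cv2.imwrite('pics/w8.png',ctrl.get_image('wrist')[:,:,::-1])"
```

```text
t 11.85 plate pos [49.6, 25.8, 80.1] F [ 0.4 -0.5  0.7] w 43.7
tool delta m [-0.0003 -0.0696  0.0072] turn 0.008167352910115212
axes in plate: y 0.9997828733657311 0.008007994392764284  z 0.008165761128552024 -0.9999335564032339
```

View pics/w8.png

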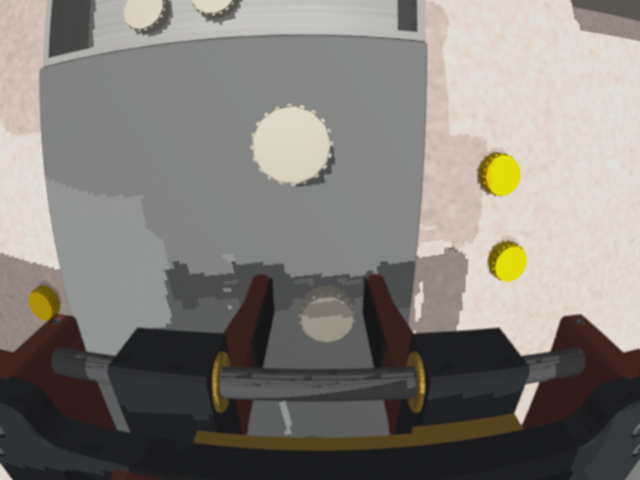

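Cap A shows at (327,318) between the pads but too far back. I'll move back about 8 mm, then drag towards -x.

Call:
{"name": "arm_command", "arguments": {
  "deltas": [
    [0,0,0.004,0],
    [0,0,0.004,0],
    [0,-0.006,0,0],
    [0,-0.008,0,0],
    [0,-0.008,0,0],
    [0,-0.008,0,0],
    [0,-0.008,0,0],
    [0,-0.008,0,0],
    [0,-0.008,0,0],
    [0,-0.007,0,0]
  ]
}}

```text
t: 12.9
ee_pos: [532.2, -16.1, 82.3]
orientation: [1.323, 1.13, -1.282]
ft_force: [0.1, -0.0, 0.6]
width: 44.1
```

```bash
python3 -c "
from h import *
rel(-20,18,79)
import cv2
cv2.imwrite('pics/w9.png',ctrl.get_image('wrist')[:,:,::-1])"
```

```text
t 12.9 plate pos [-14.5, 16.4, 82.3] F [ 0.1 -0.   0.6] w 44.1
tool delta m [ 0.0032 -0.0055 -0.0016] turn 0.007428520199265924
axes in plate: y 0.9996555277834315 0.007206418588653868  z 0.007426097878852372 -0.9999352561722786
```

View pics/w9.png

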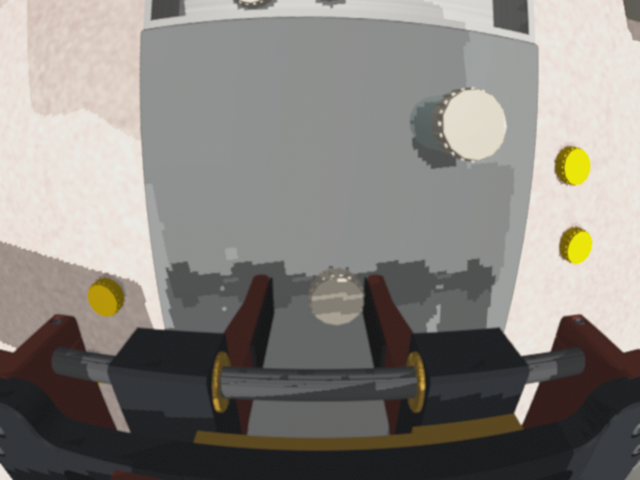

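Call:
{"name": "arm_command", "arguments": {
  "deltas": [
    [0.001,-0.006,0,0],
    [0,-0.005,0,0],
    [0,0.004,0,0],
    [0,0,0,0],
    [-0.02,0,0,0],
    [-0.03,0,0,0],
    [0,0.01,0.025,0],
    [0,0,0.03,0],
    [0,0,0.01,0],
    [0,0,0,0]
  ]
}}

```text
t: 13.95
ee_pos: [526.2, -82.8, 132.7]
orientation: [1.321, 1.13, -1.281]
ft_force: [-0.2, 0.8, -0.6]
width: 44.1
```

Call:
{"name": "arm_command", "arguments": {
  "deltas": [
    [0,0,0,0],
    [0,0,0,0],
    [0,0,0,0],
    [0,0,0,0]
  ],
  "hand": 0.014
}}

```text
t: 14.35
ee_pos: [526.0, -80.6, 131.9]
orientation: [1.321, 1.132, -1.281]
ft_force: [-0.3, 0.8, 1.1]
width: 16.0
```

```bash
python3 -c "
from h import *
rel(-15,-25,79.5)
import cv2
cv2.imwrite('pics/w10.png',ctrl.get_image('wrist')[:,:,::-1])"
```

```text
t 14.35 plate pos [-11.8, -48.2, 131.9] F [-0.3  0.8  1.1] w 16.0
tool delta m [ 0.0525 -0.0043 -0.0228] turn 0.009768312157859536
axes in plate: y 0.9996579451663379 0.009549366557177724  z 0.009765281462244896 -0.9999139066787391
```

View pics/w10.png

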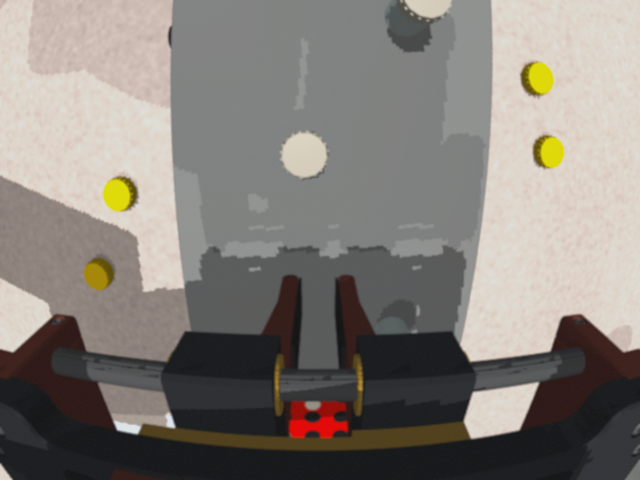

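Cap A is now at (304,155), about 8 mm to the -x side of the fingers, so at plate x ≈ -20, clear of the vial's lane. I'll line up and lower.

Call:
{"name": "arm_command", "arguments": {
  "deltas": [
    [0.01,-0.004,-0.006,0.009],
    [0.018,-0.004,-0.006,0],
    [0.015,0,-0.002,0],
    [0.008,0,0,0],
    [0.002,0,0,0],
    [0,0,0,0]
  ]
}}

```text
t: 15.0
ee_pos: [520.3, -62.4, 75.5]
orientation: [1.327, 1.128, -1.288]
ft_force: [-0.5, -2.0, 8.1]
width: 13.9
```

```bash
python3 -c "
from h import *
rel(-19.5,-25,79)
import cv2
cv2.imwrite('pics/w11.png',ctrl.get_image('wrist')[:,:,::-1])"
```

```text
t 15.0 plate pos [-19.9, -31.0, 75.5] F [-0.5 -2.   8.1] w 13.9
tool delta m [-0.0034  0.0005 -0.0061] turn 0.00036857583144476997
axes in plate: y 0.9997105949661268 0.00015192276640163538  z 0.00036846918042907073 -0.9999594538593037
```

View pics/w11.png

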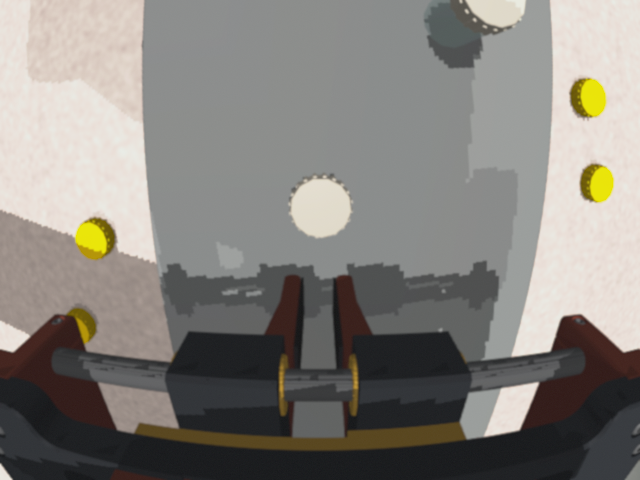

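Cap A is at (320,206), centred on the gap. The tips are pressing lightly on the plate (8 N), so I'll raise 4 mm and then push.

Call:
{"name": "arm_command", "arguments": {
  "deltas": [
    [-0.004,0,0,0],
    [0,0,-0.006,0],
    [0,0,-0.008,0],
    [0,0,-0.009,0],
    [0,0,-0.009,0],
    [0,0,-0.009,0],
    [0,0,-0.009,0],
    [0,0,-0.009,0],
    [0,0,-0.009,0],
    [0,0,-0.009,0]
  ]
}}

```text
t: 16.05
ee_pos: [532.3, 20.4, 81.7]
orientation: [1.329, 1.126, -1.287]
ft_force: [0.6, -0.8, -0.8]
width: 14.2
```

```bash
python3 -c "
from h import *
rel(-19.5,165,79)
import cv2
cv2.imwrite('pics/w12.png',ctrl.get_image('wrist')[:,:,::-1])"
```

```text
t 16.05 plate pos [-19.5, 52.6, 81.7] F [ 0.6 -0.8 -0.8] w 14.2
tool delta m [ 0.0037 -0.0002 -0.1123] turn -0.0006068055830308572
axes in plate: y 0.9996609631045239 -0.0008476023294085033  z -0.0006065999280024936 -0.9999568733984338
```

View pics/w12.png

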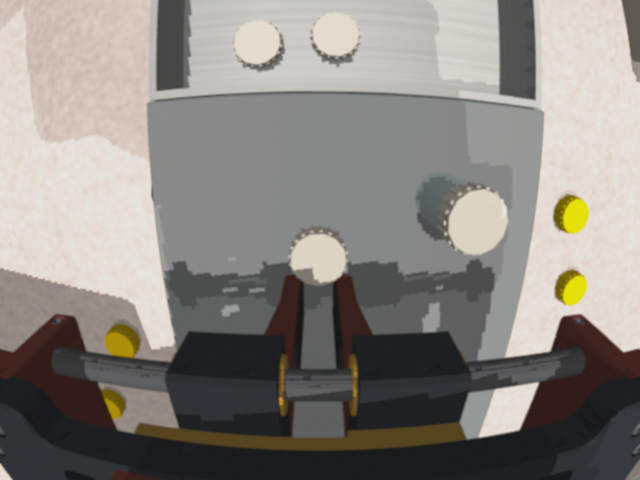

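Cap A is cradled at (319,258), and the vial at (477,220) is clear. I'll finish the push.

Call:
{"name": "arm_command", "arguments": {
  "deltas": [
    [0.002,0,-0.008,0],
    [0.001,0,-0.009,0],
    [0,0,-0.009,0],
    [0,0,-0.009,0],
    [0.001,0,-0.009,0],
    [0,0,-0.009,0],
    [0,0,-0.009,0],
    [0.0005,0,-0.009,0],
    [0,0,-0.009,0],
    [0,0,-0.009,0]
  ]
}}

```text
t: 17.1
ee_pos: [545.9, 116.9, 77.6]
orientation: [1.329, 1.126, -1.287]
ft_force: [0.3, -0.2, 0.5]
width: 14.1
```

Call:
{"name": "arm_command", "arguments": {
  "deltas": [
    [0,0,-0.009,0],
    [0,0,-0.009,0],
    [0,0,-0.003,0],
    [0,0,0,0],
    [0,0,0,0]
  ]
}}

```text
t: 17.6
ee_pos: [549.3, 141.0, 77.9]
orientation: [1.328, 1.126, -1.286]
ft_force: [0.5, 0.4, -0.5]
width: 14.2
```

```bash
python3 -c "
from h import *
rel(54,18,130)
import cv2
cv2.imwrite('pics/w13.png',ctrl.get_image('wrist')[:,:,::-1])"
```

```text
t 17.6 plate pos [-19.3, 174.4, 77.9] F [ 0.5  0.4 -0.5] w 14.2
tool delta m [-0.0517  0.0746  0.1559] turn 0.0009156636568183759
axes in plate: y 0.9996521462265112 0.0006628625969554158  z 0.00091534539558083 -0.9999538326306722
```

View pics/w13.png

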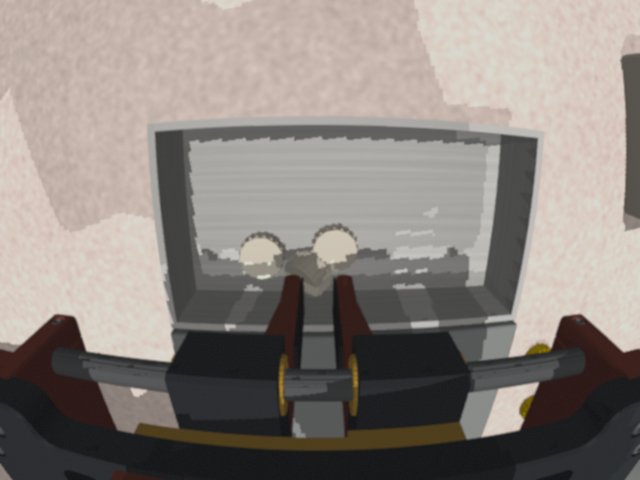

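All three caps appear to be in the tray. A is at about (312,272), partly hidden between the fingers and lying lower. I'll lift away and check.

Call:
{"name": "arm_command", "arguments": {
  "deltas": [
    [-0.02,0,0,0],
    [-0.03,0,0,0],
    [-0.04,0,0,0],
    [-0.04,0,0,0],
    [-0.03,0,0,0],
    [0,-0.04,0,0],
    [0,-0.04,0,0],
    [0,-0.04,0,0],
    [0,-0.04,0,0],
    [0,0,0,0]
  ]
}}

```text
t: 18.65
ee_pos: [381.2, 158.3, 239.6]
orientation: [1.334, 1.122, -1.293]
ft_force: [1.2, -0.3, 0.7]
width: 14.5
```

```bash
python3 -c "
from h import *
rel(54,18,130)
import cv2
a=ctrl.get_image('top')[:,:,::-1];b=ctrl.get_image('scene')[:,:,::-1]
cv2.imwrite('pics/t14.png',cv2.convertScaleAbs(cv2.resize(a[130:350,150:470],None,fx=2.5,fy=2.5,interpolation=2),alpha=1.5))
cv2.imwrite('pics/s14.png',cv2.resize(b[170:430,180:480],None,fx=2.3,fy=2.3,interpolation=2))
cv2.imwrite('pics/t14f.png',a)"
```

```text
t 18.65 plate pos [-188.2, 168.2, 239.6] F [ 1.2 -0.3  0.7] w 14.5
tool delta m [0.1144 0.2405 0.1494] turn -0.007577205423767517
axes in plate: y 0.9996382547410546 -0.007811185879641469  z -0.0075746093691645144 -0.9999282776719159
```

View pics/t14.png

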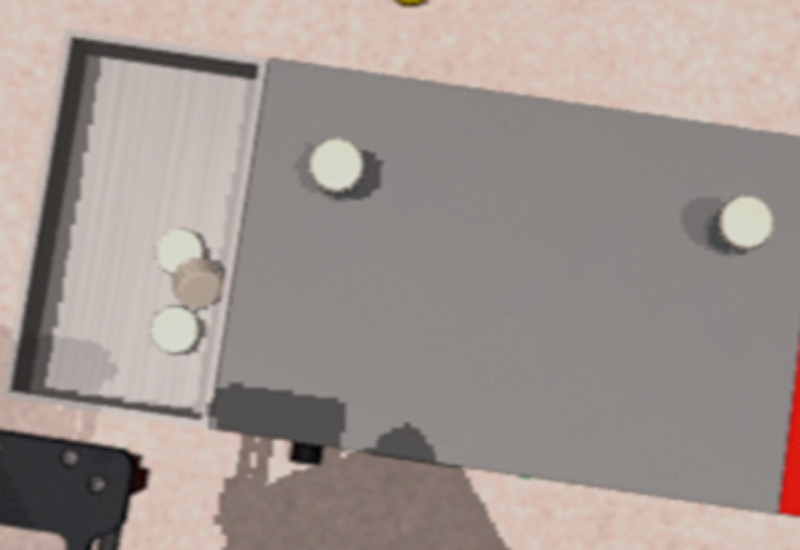

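View pics/s14.png

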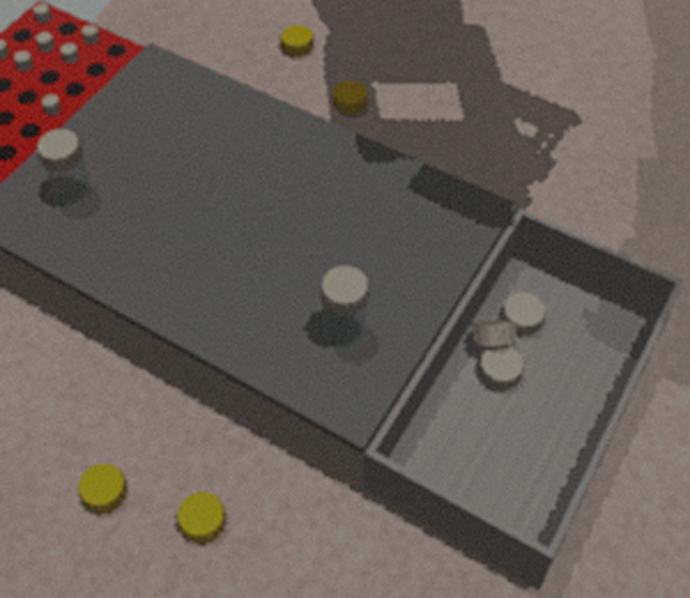

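Run:
```python
from h import *
def f(u,v,z):
    p=px2w(150+(u+.5)/2.5-.5,130+(v+.5)/2.5-.5,z)-(P0-[1.5,.8,0]);return round(p@ex,1),round(p@ey,1)
for n,u,v,z in(('A',198,283,17),('A hi',198,283,28),('B',180,251,17),('C',175,330,17),('V1',336,164,97),('V2',746,222,97)):print(n,f(u,v,z))
o=ctrl.get_obs();print(np.abs(o['qvel']).max(),o['t'])
ctrl.close_job()
```

```text
A (np.float64(-23.0), np.float64(172.9))
A hi (np.float64(-23.7), np.float64(171.2))
B (np.float64(-7.0), np.float64(185.5))
C (np.float64(-50.3), np.float64(181.2))
V1 (np.float64(40.7), np.float64(102.2))
V2 (np.float64(41.9), np.float64(-104.0))
0.046117888154050435 18.75
the job is handed in; nothing more can be done
```

I swept all three caps off the plate into the discard tray and handed the job in at 18.75 s. It reported no verdict.

- **Caps B and C:** I pushed each one straight along the plate between the two slightly opened fingertips.
- **Cap A:** a vial stood in its lane, so I dragged it sideways first. I then pushed it past the vial the same way.

**Last checks, from the top and scene pictures:**
- **Caps:** All three are inside the tray, at plate y of about 171 to 186 mm; the tray's inside runs from 155 to 257 mm. B and C lie flat. A lies tilted against B near the tray wall, and the scene picture shows it well below the rim.
- **Vials:** Both stand upright, within about 0.5 mm of where they started, by the top camera.
- **Robot:** It was clear of everything when I handed in.

**What was off:**
- **Camera disagreement:** The top and scene cameras differed by 3 to 4 mm. I used the average and corrected it with the wrist camera.
- **Light contact:** The fingertips once rested on the plate with about 8 N, well under the limits. I raised them before pushing.

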